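# Tip a film can out of its slip case and rack it

### The job

A film can sits at the bottom of the tall brown slip case, too deep to grip: tip the case over so that the can comes out (the narrow trough is there to catch it standing on edge), then stand the empty case upright on the desk again. Stand the can on edge in the one vacant bay of the wire rack, the bay with the paper slip lying under it, settled between its tines. Do not drop or fling the can, and leave the other two cans, the hole punch and the card box where they are.

Things in the scene. Friction and masses are not known exactly. Their poses are not given: they have to be found in the camera images.
- case: tall narrow slip case, brown board, upright, open at the top, about 0.1 kg. Outside 104 (its x) x 35 (y) x 175 mm high (z); walls 2.5 mm, floor 3 mm; inside 99 x 30 mm. Same either way round. Origin: centre of its underside. Grip it anywhere across its 35 mm thickness. Laid over in its own x-z plane (turning about its y) with the mouth some 8 degrees below level, the can rolls out on its edge
- can: the can to be moved, at first on edge in the case, 77 mm below the rim, its axis along the case's y: round flat metal film can, 92 mm diameter and 28 mm thick, about 0.15 kg, origin at its centre, y axis = the axis of the disc (through its flat faces). It rolls easily on its edge
- trough: fixed wooden catch trough, a straight channel along its x; origin on the desk. Walls 45 mm high from x = -50 to 58 mm, 40 mm apart inside (y = -20 to 20 mm), floor 4 mm above the desk; end wall 50 mm high with inner face at x = 52 mm; entrance at the -x end, over a sill. A can rolled in along +x stays on edge between sill and end wall, leaning up to 15 degrees
- sill (a point): middle of the outer (-x) top edge of the trough's sill, 12 mm above the desk; axes as the trough. The sill is 12 mm wide (trough x = -50 to -38 mm). Before it two flared cheeks, 45 mm high, widen from y = +-20 mm at the sill to +-33 mm at 25 mm before it (-x), the desk between them bare
- rack: fixed dark wire rack, three bays side by side along its y, bay centres at y = -64, 0 and 64 mm; origin on the desk under the middle bay's centre. Each bay has four upright tines, 8 mm diameter, up to 79 mm above the desk, at x = +-30 mm and 22 mm to either side of the bay's centre: 36 mm free between them
- rails (a point): middle of the rack, level with the tops of its two rails (20 mm above the desk); axes as the rack. The rails, 12 mm diameter, run along y at x = +-30 mm and carry the cans: a can on edge in a bay, its axis along y, rests with its centre over x = 0, 56 mm above the desk
- slip: white paper slip, 45 x 30 x 1.5 mm, flat on the desk under the centre of the rack's vacant bay (which bay varies); origin: its centre, on the desk; its axes are parallel to the rack's. Look only, it cannot be touched
- neighbour_a: round flat metal film can, 92 mm diameter and 28 mm thick, about 0.15 kg, origin at its centre, y axis = the axis of the disc (through its flat faces); stands in another bay of the rack, to be left alone
- neighbour_b: round flat metal film can, 92 mm diameter and 28 mm thick, about 0.15 kg, origin at its centre, y axis = the axis of the disc (through its flat faces); stands in another bay of the rack, to be left alone
- punch: desk hole punch, black base and metal top, 110 x 55 mm and 60 mm high, origin: centre of its underside, x along its length; to be left alone
- cards: wooden box full of index cards, 90 (x) x 130 (y) mm and 90 mm high with tabs, origin: centre of its underside; to be left alone

How it is judged:
On the way:
1. the can is tipped out of the case (distance between can and case above 0.2 m), for 0.2 s.
At the end, for the whole second after the job is handed in: The can stands at rest on edge in the vacant bay: centre within 20 mm along and 14 mm across of the bay's centre and 48 to 66 mm above the desk, axis within 14 degrees of the rack's y; the empty case stands at rest upright (within 4.5 degrees) with its underside on the desk (x of can in the frame of slip between -0.02 and 0.02 m and y of can in the frame of slip between -0.014 and 0.014 m and z of can in the frame of slip between 0.048 and 0.066 m and angle between the y axis of can and the y axis of slip, either way round below 0.25 rad and linear speed of each of can, case below 0.03 m/s and angle between case's own z axis and vertical below 0.08 rad and height (world z) of case between -0.005 and 0.008 m); the robot touches nothing.
It fails at once if another can in the rack was pushed out of its place or toppled (distance of neighbour_a from where it was at the start of the episode above 0.03 m or angle between the y axis of neighbour_a and the y axis of rack, either way round above 0.35 rad).
It fails at once if another can in the rack was pushed out of its place or toppled (distance of neighbour_b from where it was at the start of the episode above 0.03 m or angle between the y axis of neighbour_b and the y axis of rack, either way round above 0.35 rad).
It fails at once if the hole punch was pushed aside or knocked over (distance of punch from where it was at the start of the episode above 0.03 m or angle between punch's own z axis and vertical above 0.3 rad).
It fails at once if the card box was pushed aside or knocked over (distance of cards from where it was at the start of the episode above 0.03 m or angle between cards's own z axis and vertical above 0.3 rad).
It fails at once if the can was dropped or flung (faster than 1.3 m/s) (linear speed of can above 1.3 m/s).
It also fails if it takes over 67 s, if anything falls off the work surface, if the arm or the gripper's body presses on something with over 40 N, if the wrist force passes 120 N, or if a joint passes its speed limit or range.

### The arm

A 6-joint arm with a two-finger parallel gripper is mounted at the origin on the work surface. World frame = base frame: x ahead of the robot, y to its left, z up, the work surface at z = 0. Lengths are in m, angles in rad, forces in N, time in s.
With the tool pointing down it reaches from about 0.325 to 0.775 m from the base axis. Payload 5.5 kg.
Tool frame: the origin (TCP) lies between the finger pads; the fingertips stand 8 mm ahead of it and the grasp point (between the pads) lies 11 mm behind it (tcp_to_tips is the distance from the TCP to the fingertips, in m); z points along the fingers, y is the line along which they close (so a half turn about z gives the same grasp; the last joint's range is limited). The gripper opens to 88 mm and grips with 3 to 60 N. Pads are 20 mm wide; open, the fingers measure 115 mm over their backs; the gripper's body (75 mm by 178 mm) begins 61 mm behind the grasp point.
Start: joints at [-1.372, 0.091, 1.231, -0, 1.82, -0.057], TCP at [0.152, -0.58, 0.231] pointing down, gripper open.
Joint ranges: [-2.87, 2.87], [-0.86, 2.18], [0.17, 2.46], [-1.51, 4.65], [0.06, 2.69], [-2.65, 2.65]. Speed limits (rad/s): [2.57, 2.57, 3.01, 3.14, 3.14, 3.14].

### API

Orientations are given as a unit quaternion [w, x, y, z].
In Python, from bench import * gives the robot as it stands. Calls block until the motion is done:
- move_to(position, orientation): joint-space move of the TCP to a pose.
- move_l(position, speed=0.15, orientation=None): straight line of the TCP; orientation=None keeps the orientation; speed is the mean speed in m/s.
- movej(angles): joint-space move.
- gripper_open() and close(): open the fingers fully, or close them until they stop; the grip force is fixed at half the most.
- hold(seconds).
- inverse_kinematics(position, orientation): joint angles nearest the present ones, or None.
- state(): the state.
- get_image(name): name is "side" or "top" or "wrist"; returns a dict with "frame" (480x640x3 uint8, blue, green, red), "depth" (480x640 float32, m along the optical axis (not along the pixel's ray), 0 where there is no reading), "camera_matrix" (3x3 intrinsics, pixels), "k1" (the pictures are not rectified: a ray, as slopes to the right and down, at radius r is drawn at 1 + k1 r^2 times it, then the intrinsics apply), "view" (4x4, takes a point from world to camera coordinates). Camera axes: x right, y up, looking along -z (the intrinsics and any distortion apply to the point x, -y, -z); pixel columns grow to the right and rows downward; lengths in m; the calibration is good to about 2 mm. A picture is of the moment at which its call begins.
A pose or a line that the arm cannot do raises IKError and nothing moves.
- job_done(): hands the job in; it is judged then, once.
The state is a dict: "time": time; "joint_pos": joint angles; "dq": joint speeds; "joint_torque": joint torques, N m; "ee_pos": TCP position; "ee_rot": TCP orientation; "ft_force": force on the tool from outside, world axes, zero at the start; "moment": the same for the moment, N m; "finger_gap": finger opening in m; "finger_force": force on a finger pad.
Only numpy, scipy, OpenCV 4.12 (cv2) and the standard library are available. Lean on these libraries where they do the work, as an engineer would, in place of code of your own. Each camera call takes 0.05 s, during which the arm holds its last target. There are 200 camera calls.

## Working session

There is one attempt and no reset: what is moved stays moved. The work goes in short steps, each a Python script; the robot and the scene stay as the last script left them, time stands still between calls to the robot, and variables do not carry over. Pictures are saved under pics/ and viewed, at most 10 in all, crops included, and the job is handed in when it is done.

```bash
ls; mkdir -p pics
cat > h.py <<'E'
from bench import *
import numpy as np, cv2
def cloud(im):
    d=im["depth"]; K=np.array(im["camera_matrix"]); k1=im["k1"]
    v,u=np.mgrid[0:d.shape[0],0:d.shape[1]]
    p=cv2.undistortPoints(np.stack([u,v],-1).reshape(-1,1,2).astype(np.float64),K,np.array([k1,0,0,0.])).reshape(d.shape+(2,))
    c=np.stack([p[...,0]*d,-p[...,1]*d,-d,np.ones_like(d)],-1)
    return (c@np.linalg.inv(np.array(im["view"])).T)[...,:3]
E
python3 - <<'E'
from h import *
for n in("top","side"):
    im=get_image(n); cv2.imwrite(f"pics/{n}0.png",im["frame"]); np.savez(f"{n}0.npz",**{k:np.array(v) for k,v in im.items()})
    print(n,im["k1"],np.linalg.inv(np.array(im["view"])).round(3).tolist())
print(state()["time"],state()["ee_rot"])
E
```

```text
pics
top 0.008608952828379706 [[-0.007, 0.984, -0.177, 0.387], [-1.0, -0.003, 0.023, -0.031], [0.022, 0.177, 0.984, 0.925], [0.0, 0.0, 0.0, 1.0]]
side -0.027423161467173187 [[0.963, 0.201, -0.178, 0.38], [-0.268, 0.752, -0.603, -0.569], [0.013, 0.628, 0.778, 0.757], [0.0, 0.0, 0.0, 1.0]]
0.1 [-8.56063207e-04  9.91831738e-01  1.27550251e-01 -6.53988525e-05]
```

View pics/top0.png

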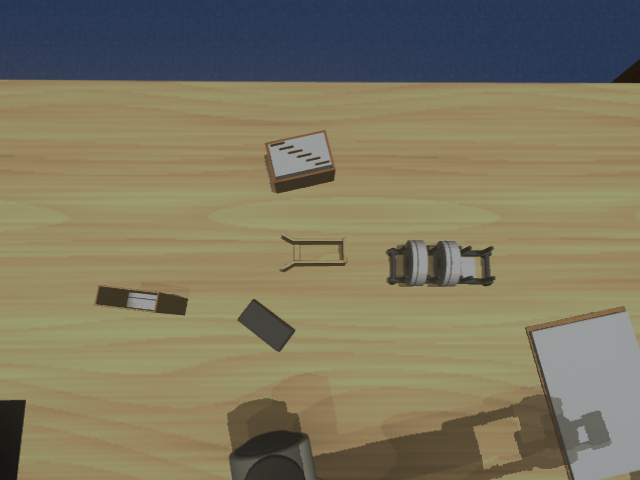

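View pics/side0.png

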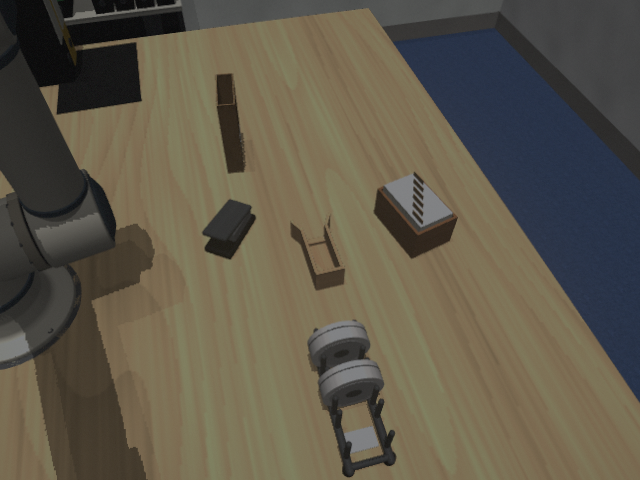

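Top view: image up is +x and image right is -y. The case is at (140,300), the trough runs from (290,253) to (345,250) with its entrance on the left, the punch is at (267,325), the card box at (300,160). The rack spans (390–492,265), with the slip at (468,267) in the right-most bay. The side view agrees.

```bash
cat > m.py <<'E'
from h import *
ims={n:dict(np.load(f"{n}0.npz")) for n in("top","side")}
C={n:cloud(ims[n]) for n in ims}
def rect(P,name):
    r=cv2.minAreaRect((P[:,:2]*1000).astype(np.float32)); 
    print(name,len(P),"c",np.round(r[0],1),"size",np.round(r[1],1),"ang",round(r[2],2),"box",cv2.boxPoints(r).round(0).tolist())
for n in C:
    P=C[n].reshape(-1,3); F=ims[n]["frame"].reshape(-1,3).astype(int)
    ok=(ims[n]["depth"].reshape(-1)>0)
    def sel(x0,x1,y0,y1,z0,z1): return ok&(P[:,0]>x0)&(P[:,0]<x1)&(P[:,1]>y0)&(P[:,1]<y1)&(P[:,2]>z0)&(P[:,2]<z1)
    print(n,"desk z",np.median(P[sel(.3,.6,-.1,.1,-.02,.01)][:,2]))
    rect(P[sel(.2,.5,.15,.5,.165,.19)],"case rim")
    rect(P[sel(.2,.5,.15,.5,.06,.11)],"can-in-case/wall")
    rect(P[sel(.33,.52,-.13,.06,.035,.06)],"trough top")
    rect(P[sel(.2,.42,-.06,.15,.015,.08)],"punch")
    rect(P[sel(.45,.7,-.1,.1,.07,.12)],"cards")
    m=sel(.3,.55,-.4,-.1,.07,.11); rect(P[m],"cans top")
    rect(P[sel(.3,.55,-.4,-.1,.012,.11)],"rack all")
    w=sel(.3,.5,-.4,-.1,-.01,.012)&(F.min(1)>120)&(F.max(1)-F.min(1)<35)
    rect(P[w],"slip"); print(P[w].mean(0))
E
python3 m.py; python3 -c "
import cv2
a=cv2.imread('pics/top0.png');b=cv2.imread('pics/top0.png')
f=lambda a,x,y,w,h,s:cv2.resize(a[y:y+h,x:x+w],None,fx=s,fy=s,interpolation=2)
import numpy as np
cv2.imwrite('pics/crop.png',np.vstack([f(a,270,220,230,80,3.4),f(a,80,270,230,80,3.4)]))"
```

```text
top desk z 0.0005303807446446207
case rim 336 c [437.1 282.8] size [105.2  34.8] ang 82.76 box [[413.0, 233.0], [448.0, 228.0], [461.0, 333.0], [426.0, 337.0]]
can-in-case/wall 796 c [437.  282.2] size [103.7  34.5] ang 82.66 box [[413.0, 233.0], [447.0, 229.0], [461.0, 331.0], [427.0, 336.0]]
trough top 822 c [458.6   6.1] size [ 98.2 223.9] ang 52.26 box [[340.0, 36.0], [517.0, -101.0], [577.0, -24.0], [400.0, 113.0]]
punch 1220 c [391.4  61.4] size [105.2  51.4] ang 53.15 box [[339.0, 35.0], [380.0, 4.0], [443.0, 88.0], [402.0, 119.0]]
cards 208 c [690.1   1.8] size [20.9 94.6] ang 1.62 box [[678.0, 49.0], [681.0, -46.0], [702.0, -45.0], [699.0, 49.0]]
cans top 1708 c [ 508.7 -302.7] size [181.2  80.6] ang 89.61 box [[468.0, -393.0], [548.0, -394.0], [550.0, -212.0], [469.0, -212.0]]
rack all 2924 c [ 507.8 -250. ] size [299.8  83.8] ang 89.97 box [[466.0, -400.0], [550.0, -400.0], [550.0, -100.0], [466.0, -100.0]]
slip 53 c [ 494.4 -368.2] size [28.5  8.9] ang 89.7 box [[490.0, -382.0], [499.0, -382.0], [499.0, -354.0], [490.0, -354.0]]
[ 0.49548264 -0.36862183  0.00214771]
side 
[... 390 characters left out ...]
579.0, -25.0], [400.0, 112.0]]
punch 1144 c [391.6  60.7] size [106.   52.3] ang 54.67 box [[340.0, 33.0], [382.0, 2.0], [444.0, 89.0], [401.0, 119.0]]
cards 152 c [697.8   2.2] size [20.2 92.1] ang 13.86 box [[677.0, 45.0], [699.0, -45.0], [719.0, -40.0], [697.0, 49.0]]
cans top 3141 c [ 509.7 -304.5] size [ 80.6 179.2] ang 0.08 box [[469.0, -215.0], [470.0, -394.0], [550.0, -394.0], [550.0, -215.0]]
rack all 5952 c [ 508.6 -250. ] size [ 82.7 299.9] ang 0.05 box [[467.0, -100.0], [467.0, -400.0], [550.0, -400.0], [550.0, -100.0]]
slip 74 c [ 496.  -366.3] size [ 8.1 28.2] ang 2.61 box [[491.0, -352.0], [493.0, -381.0], [501.0, -380.0], [499.0, -352.0]]
[ 0.49662928 -0.36483502  0.00097163]
```

View pics/crop.png

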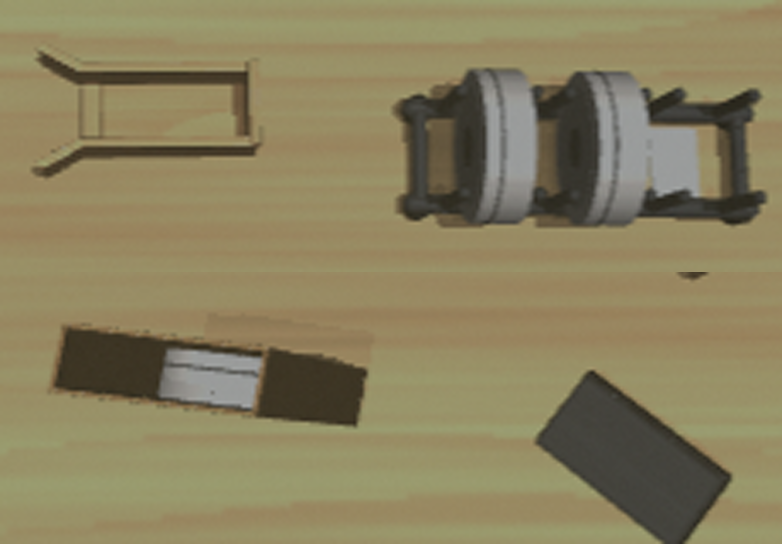

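```bash
cat >> m.py <<'E'
    print("----",n)
    rect(P[sel(.44,.56,-.12,.09,.03,.043)],"trough walls")
    t=sel(.44,.56,-.12,.09,.040,.06)
    rect(P[t],"trough top2")
    Y=P[t]; 
    for a in np.arange(-.1,.08,.012):
        q=Y[(Y[:,1]>=a)&(Y[:,1]<a+.012)]
        if len(q): print("  y %.3f n %d x %s zmax %.3f"%(a,len(q),np.round(np.percentile(q[:,0],[0,25,50,75,100])*1000),q[:,2].max()))
    rect(P[sel(.42,.6,-.42,-.15,.012,.08)],"rack")
    rect(P[sel(.42,.6,-.42,-.15,.08,.11)],"cans>80")
    z=sel(.42,.6,-.28,-.14,.085,.11); rect(P[z],"can a?")
    for i in range(2):
        pass
    q=P[sel(.42,.6,-.42,-.12,.095,.11)]; h,e=np.histogram(q[:,1],np.arange(-.42,-.12,.004)); print([(round(float(b),3),int(c)) for b,c in zip(e,h) if c])
    d=sel(.42,.6,-.42,-.14,.06,.083)&(F.max(1)<75); 
    lab=P[d]; print("dark high pts",len(lab)); 
    from scipy.cluster.hierarchy import fclusterdata
    if len(lab)>5:
        L=fclusterdata(lab[:,:2],.012,criterion="distance")
        for k in set(L):
            g=lab[L==k]
            if len(g)>3: print("  tine",g.mean(0).round(4),len(g))
E
python3 m.py | sed -n '/----/,/top desk\|side desk/p'
```

```text
---- top
trough walls 82 c [531.4 -33.3] size [ 44.2 130.6] ang 5.87 box [[503.0, 29.0], [516.0, -100.0], [560.0, -96.0], [547.0, 34.0]]
trough top2 273 c [516.5 -40.6] size [ 41.7 141.5] ang 20.66 box [[472.0, 18.0], [522.0, -114.0], [561.0, -99.0], [511.0, 33.0]]
  y -0.100 n 69 x [516. 521. 532. 545. 560.] zmax 0.054
  y -0.088 n 18 x [517. 517. 519. 521. 521.] zmax 0.048
  y -0.076 n 19 x [516. 517. 519. 521. 522.] zmax 0.048
  y -0.064 n 21 x [516. 517. 519. 521. 522.] zmax 0.049
  y -0.052 n 20 x [516. 517. 519. 521. 522.] zmax 0.049
  y -0.040 n 21 x [516. 517. 519. 521. 522.] zmax 0.047
  y -0.028 n 24 x [516. 516. 518. 520. 522.] zmax 0.050
  y -0.016 n 16 x [515. 516. 517. 519. 522.] zmax 0.048
  y -0.004 n 18 x [515. 516. 517. 519. 520.] zmax 0.049
  y 0.008 n 21 x [509. 512. 514. 516. 520.] zmax 0.049
  y 0.020 n 19 x [503. 506. 507. 509. 513.] zmax 0.048
rack 1777 c [ 511.7 -303.8] size [222.2  91.8] ang 88.51 box [[463.0, -414.0], [555.0, -416.0], [560.0, -194.0], [469.0, -192.0]]
cans>80 1394 c [ 511.5 -302.4] size [179.3  80.3] ang 88.42 box [[469.0, -391.0], [549.0, 
[... 1951 characters left out ...]
, -220.0], [475.0, -219.0]]
can a? 973 c [ 514.2 -239.5] size [30.6 73.3] ang 88.56 box [[477.0, -254.0], [550.0, -256.0], [551.0, -225.0], [478.0, -223.0]]
[(-0.32, 60), (-0.316, 104), (-0.312, 94), (-0.308, 103), (-0.304, 91), (-0.3, 103), (-0.296, 94), (-0.292, 85), (-0.288, 2), (-0.256, 46), (-0.252, 91), (-0.248, 81), (-0.244, 73), (-0.24, 86), (-0.236, 73), (-0.232, 71), (-0.228, 53)]
dark high pts 1238
  tine [ 0.4809 -0.3902  0.0736] 48
  tine [ 0.5406 -0.3914  0.0727] 50
  tine [ 0.4844 -0.2172  0.0784] 7
  tine [ 0.4818 -0.3462  0.0729] 50
  tine [ 0.5434 -0.28    0.0779] 8
  tine [ 0.5417 -0.3472  0.0728] 46
  tine [ 0.5102 -0.2533  0.0715] 496
  tine [ 0.5065 -0.3158  0.0717] 527
```

```bash
cat > m2.py <<'E'
from h import *
for n in("top","side"):
    im=dict(np.load(f"{n}0.npz")); P=cloud(im).reshape(-1,3)[im["depth"].reshape(-1)>0]
    Y=P[(P[:,0]>.47)&(P[:,0]<.62)&(P[:,1]>-.13)&(P[:,1]<.09)&(P[:,2]>.040)&(P[:,2]<.06)]
    for lo,hi in((.5,.545),(.545,.6)):
        q=Y[(Y[:,0]>lo)&(Y[:,0]<hi)&(Y[:,1]>-.092)&(Y[:,1]<-.005)]
        print(n,"wall",np.polyfit(q[:,1],q[:,0],1).round(4),np.percentile(q[:,0],[2,98]).round(4))
    q=Y[Y[:,1]<-.085]; e=q[(q[:,0]>.527)&(q[:,0]<.56)]
    print("end wall y",np.percentile(e[:,1],[2,50,98]).round(4),"slope",np.polyfit(e[:,0],e[:,1],1)[0], "ymax",np.sort(Y[:,1])[-5:].round(4), "cheek tips", [Y[(Y[:,1]>.025)&s].mean(0).round(3) for s in (Y[:,0]<.54,Y[:,0]>.54)])
    S=P[(P[:,0]>.53)&(P[:,0]<.555)&(P[:,1]>-.1)&(P[:,1]<.06)&(P[:,2]>.009)&(P[:,2]<.016)]; print("sill",np.percentile(S[:,1],[2,50,98]).round(4),np.median(S[:,2]),len(S))
    for z in (.03,.16):
        c=P[(P[:,0]>.3)&(P[:,0]<.5)&(P[:,1]>.2)&(P[:,1]<.36)&(P[:,2]>z)]; 
    r=cv2.minAreaRect((P[(P[:,0]>.59)&(P[:,0]<.76)&(P[:,1]>-.1)&(P[:,1]<.12)&(P[:,2]>.03)&(P[:,2]<.12)][:,:2]*1000).astype(np.float32)); print("cards",cv2.boxPoints(r).round().tolist())
s=state(); s0=inverse_kinematics([.542,.0,.3],[0,1,0,0]); print(s0)
E
python3 m2.py
```

```text
top wall [-0.0145  0.518 ] [0.5155 0.5217]
top wall [-0.0062  0.5642] [0.5612 0.5678]
end wall y [-0.1002 -0.098  -0.0956] slope -0.01610734835801375 ymax [0.0305 0.0308 0.0314 0.0315 0.0316] cheek tips [array([0.506, 0.029, 0.045]), array([0.575, 0.028, 0.045])]
sill [-0.0049  0.0014  0.0058] 0.012149188412961753 69
cards [[676.0, 47.0], [705.0, -80.0], [788.0, -61.0], [760.0, 66.0]]
side wall [-0.0026  0.5193] [0.5165 0.5227]
side wall [-0.0057  0.565 ] [0.5626 0.5687]
end wall y [-0.1024 -0.1001 -0.0953] slope 0.013497765165317845 ymax [0.0293 0.0295 0.0297 0.0305 0.0334] cheek tips [array([0.507, 0.027, 0.043]), array([0.577, 0.028, 0.044])]
sill [-0.0999 -0.0007  0.0065] 0.010879604010549215 67
cards [[677.0, 47.0], [706.0, -82.0], [783.0, -65.0], [754.0, 64.0]]
[-6.27718425e-02 -3.96485413e-02  1.24005416e+00 -4.44089210e-16
  1.94118704e+00  1.50802448e+00]
```

```bash
cat >> h.py <<'E'
A=np.deg2rad(20); K=dict(a=A,flip=1,gs=-.022,gh=.09)
def st(*a):
    s=state(); print(*a,"t %.1f"%s["time"],"p",np.round(s["ee_pos"],4),"gap %.4f"%s["finger_gap"],"ff %.1f"%s["finger_force"],"F",np.round(s["ft_force"],1))
E
python3 - <<'E'
from h import *
move_to([.40,-.05,.40],[0,1,0,0]) if False else move_to([.38,-.1,.42],list(state()["ee_rot"])); st()
p,q=tool(H0,0,ref=CASE,rs=0,rh=0,back=.11,**K); 
move_to(p+[0,0,.2],q); st()
move_l(p,.3); st()
im=get_image("top"); cv2.imwrite("pics/pre.png",im["frame"][200:440,20:340])
p,q=tool(H0,0,ref=CASE,rs=0,rh=0,**K); move_l(p,.12); st("at")
close(); st("closed")
E
```

```text
t 2.1 p [ 0.3801 -0.1006  0.4194] gap 0.0877 ff 0.0 F [-0.1 -0.  -0.8]
t 4.0 p [0.4537 0.3955 0.3253] gap 0.0878 ff 0.0 F [ 0.9  0.3 -0.2]
t 4.9 p [0.4533 0.3969 0.1264] gap 0.0878 ff 0.0 F [-0.1  0.5  0.9]
at t 6.0 p [0.4397 0.2952 0.0869] gap 0.0879 ff 0.0 F [ 0.7  1.2 -0.2]
closed t 6.8 p [0.4395 0.2946 0.0862] gap 0.0350 ff 30.0 F [ 0.5 -0.2 -0.3]
```

Run:
```python
from h import *
W=seq(A,1,-.022,.09)
move_l(W[2][0],.12); st("lift")
for w,v in zip(W[3:7],(.15,.15,.12,.08)): move_l(w[0],v,w[1]); st()
im=get_image("side"); cv2.imwrite("pics/s1.png",im["frame"][100:400,180:500])
im=get_image("top"); np.savez("t1.npz",**{k:np.array(v) for k,v in im.items()}); cv2.imwrite("pics/t1.png",im["frame"])
cv2.imwrite("pics/st1.png",np.hstack([cv2.imread("pics/s1.png"),im["frame"][130:430,120:440]]))
```

```text
lift t 7.6 p [0.4394 0.2945 0.1557] gap 0.0348 ff 30.0 F [ 0.7 -0.5 -3.1]
t 9.0 p [0.5496 0.1737 0.0654] gap 0.0350 ff 30.0 F [ 0.7  5.7 12.5]
t 9.7 p [0.5408 0.1819 0.0859] gap 0.0350 ff 30.0 F [ 0.   0.  -2.5]
t 10.2 p [0.5408 0.1622 0.1115] gap 0.0348 ff 30.0 F [-0.3  0.  -3. ]
t 11.3 p [0.5417 0.1    0.068 ] gap 0.0348 ff 30.0 F [-10.4  -8.8  22.8]
```

View pics/st1.png

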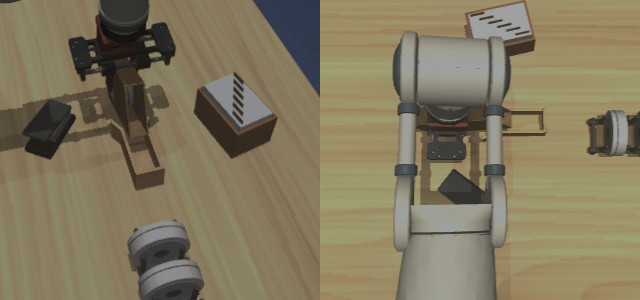

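The view shows the case laid toward the trough entrance at (130,110) in the left half. My path pressed its heel on the desk (22 N), so it may have turned in the grip. I'll raise it level and measure.

Run:
```python
from h import *
p,q=tool(H1,np.deg2rad(80),ref=MOUTH+[0,.03,.06],rs=.052,rh=.175,**K); move_l(p,.12,q); st()
p,q=tool(H1,np.deg2rad(85),ref=MOUTH+[0,.03,.06],rs=.052,rh=.175,**K); move_l(p,.12,q); st()
im=get_image("side"); np.savez("s2.npz",**{k:np.array(v) for k,v in im.items()})
P=cloud(im); Z=np.where(im["depth"]>0,P[...,2],0)
F=im["frame"]; hsv=cv2.cvtColor(F,cv2.COLOR_BGR2HSV)
m=(P[...,0]>.51)&(P[...,0]<.575)&(P[...,1]>.0)&(P[...,1]<.25)&(Z>.05)
# mouth rim: extreme -y front
Q=P[m]; print(len(Q))
front=Q[(Q[:,1]<.075)]
for z in np.arange(.05,.2,.01):
    s=Q[(Q[:,2]>z)&(Q[:,2]<=z+.01)]
    if len(s)>3: print("z%.2f n%d ymin %.4f x %.4f..%.4f"%(z,len(s),np.percentile(s[:,1],3),*np.percentile(s[:,0],[2,98])))
cv2.imwrite("pics/s2.png",cv2.resize(F[100:340,180:400],None,fx=2.5,fy=2.5))
```

```text
t 12.1 p [0.541  0.1323 0.1223] gap 0.0347 ff 30.0 F [-0.  -0.4 -2.6]
t 12.3 p [0.5412 0.1265 0.1305] gap 0.0347 ff 30.0 F [-0.4 -0.7 -2.6]
5541
z0.07 n14 ymin 0.1224 x 0.5226..0.5239
z0.08 n76 ymin 0.0790 x 0.5227..0.5562
z0.09 n167 ymin 0.0402 x 0.5230..0.5565
z0.10 n277 ymin 0.0025 x 0.5228..0.5565
z0.11 n176 ymin 0.0005 x 0.5227..0.5570
z0.12 n185 ymin 0.0022 x 0.5145..0.5576
z0.13 n184 ymin 0.0042 x 0.5145..0.5576
z0.14 n160 ymin 0.0066 x 0.5142..0.5576
z0.15 n143 ymin 0.0097 x 0.5138..0.5577
z0.16 n134 ymin 0.0116 x 0.5129..0.5590
z0.17 n103 ymin 0.0139 x 0.5233..0.5649
z0.18 n162 ymin 0.0181 x 0.5235..0.5602
z0.19 n271 ymin 0.0207 x 0.5181..0.5670
z0.20 n415 ymin 0.0236 x 0.5143..0.5715
```

View pics/s2.png

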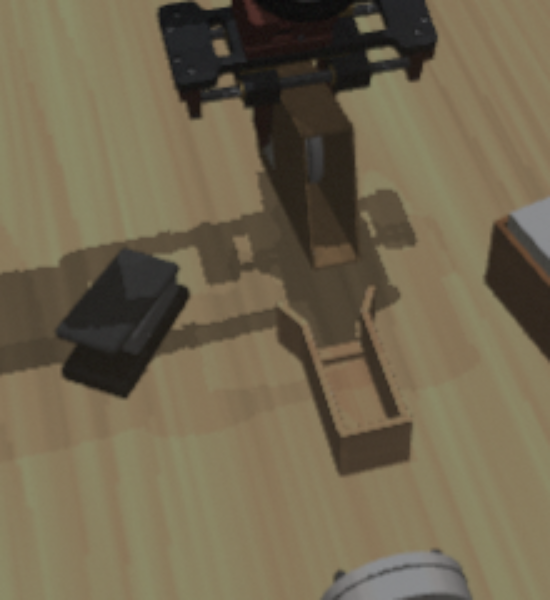

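The mouth's front rim runs from (y .000, z .105) to (.024, .205), and the lower wall has the same slope. So the case is at about 76° instead of 85° and has slid in the grip. I'll re-calibrate the grip from this and go on.

```bash
cat >> h.py <<'E'
K2=dict(a=np.deg2rad(29.2),flip=1,gs=-.0145,gh=.063)
M2=np.array([.5435,.004,.0])
def lay(t,up,bk,K=K2): return tool(H1,np.deg2rad(t),ref=M2+[0,bk,up],rs=.052,rh=.175,**K)
E
python3 - <<'E'
from h import *
L=[lay(82,.07,.03),lay(88,.05,.03),lay(88,.024,.0),lay(92,.019,0),lay(95,.018,0),lay(98,.018,0),lay(100,.018,0)]
assert all(inverse_kinematics(*w) is not None for w in L)
for w in L[:4]: move_l(w[0],.08,w[1]); st()
im=get_image("side"); P=cloud(im)
m=(P[...,0]>.51)&(P[...,0]<.575)&(P[...,1]>-.03)&(P[...,1]<.05)&(im["depth"]>0); Q=P[m]
for z in np.arange(.0,.13,.01):
    s=Q[(Q[:,2]>z)&(Q[:,2]<=z+.01)]
    if len(s)>3: print("z%.2f n%d ymin %.4f x %.4f..%.4f"%(z,len(s),np.percentile(s[:,1],3),*np.percentile(s[:,0],[2,98])))
cv2.imwrite("pics/s3.png",cv2.resize(im["frame"][140:340,200:400],None,fx=2.5,fy=2.5))
E
```

```text
t 13.0 p [0.5426 0.1582 0.11  ] gap 0.0349 ff 30.0 F [ 0.1 -0.3 -2.8]
t 13.3 p [0.5425 0.152  0.102 ] gap 0.0350 ff 30.0 F [-0.2  0.4 -2.4]
t 13.9 p [0.5427 0.1231 0.0767] gap 0.0349 ff 30.0 F [-0.3  0.9 -2.4]
t 14.2 p [0.5428 0.1187 0.0797] gap 0.0350 ff 30.0 F [-0.   0.2 -2.6]
z0.00 n292 ymin -0.0287 x 0.5116..0.5628
z0.01 n111 ymin -0.0251 x 0.5114..0.5630
z0.02 n339 ymin -0.0222 x 0.5129..0.5629
z0.03 n116 ymin -0.0236 x 0.5112..0.5709
z0.04 n233 ymin -0.0278 x 0.5112..0.5726
z0.05 n55 ymin -0.0002 x 0.5253..0.5598
z0.06 n60 ymin -0.0006 x 0.5254..0.5593
z0.07 n60 ymin -0.0012 x 0.5253..0.5600
z0.08 n55 ymin -0.0010 x 0.5251..0.5600
z0.09 n56 ymin -0.0012 x 0.5253..0.5603
z0.10 n47 ymin -0.0021 x 0.5250..0.5597
z0.11 n45 ymin -0.0015 x 0.5251..0.5592
z0.12 n480 ymin -0.0015 x 0.5255..0.5600
```

View pics/s3.png

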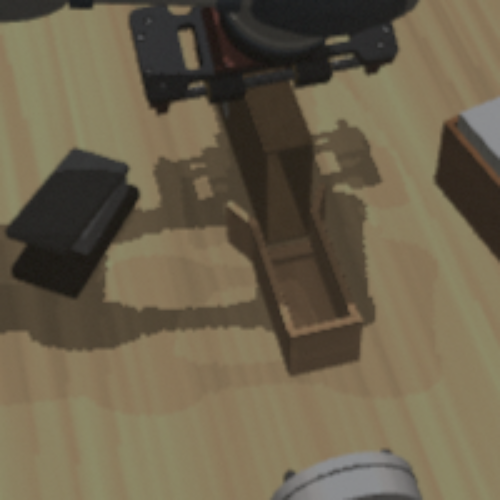

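The mouth sits centred over the sill (about (285,240) in the crop), tilt ≈91°, lower lip ≈20 mm up. Continue tilting.

Run:
```python
from h import *
for w in (lay(95,.018,0),lay(98,.017,0),lay(100,.017,0)):
    move_l(w[0],.03,w[1]); hold(.3); st()
hold(.7)
im=get_image("side"); P=cloud(im); hsv=cv2.cvtColor(im["frame"],cv2.COLOR_BGR2HSV)
m=(P[...,0]>.51)&(P[...,0]<.575)&(P[...,1]>-.11)&(P[...,1]<.02)&(im["depth"]>0)&(hsv[...,1]<50); Q=P[m]
print(len(Q), Q.min(0),Q.max(0))
cv2.imwrite("pics/s4.png",cv2.resize(im["frame"][140:340,200:400],None,fx=2.5,fy=2.5))
```

```text
t 14.9 p [0.5427 0.1163 0.0851] gap 0.0345 ff 30.0 F [ 0.  -1.1 -1.4]
t 15.5 p [0.5428 0.1125 0.0898] gap 0.0351 ff 30.0 F [-0.   0.2 -0.6]
t 16.1 p [0.5427 0.1098 0.0934] gap 0.0349 ff 30.0 F [ 0.1 -0.7 -0.6]
3105 [ 0.51002533 -0.10994546  0.01887625] [0.57496989 0.01808096 0.42934377]
```

View pics/s4.png

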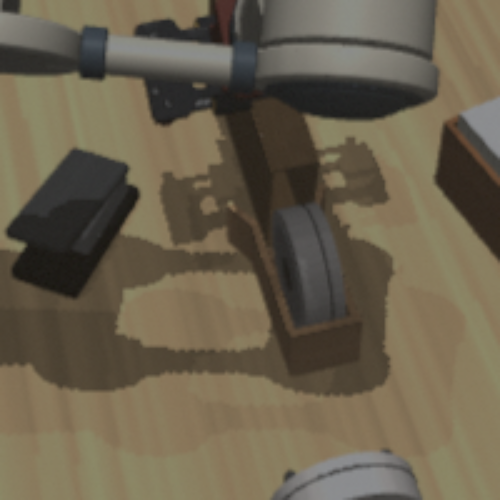

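The can stands on edge in the trough, at (310,260) in the crop, and the case is empty. Next I withdraw the case and stand it up.

Run:
```python
from h import *
D=np.deg2rad
def heel(t,h,xy,z,K=K2): return tool(h,D(t),ref=[*xy,z],rs=.052,rh=0,**K)
L=[lay(100,.020,.07),lay(90,.06,.10),heel(60,H1,(.53,.27),.07),heel(30,(H0+H1)/2,(.48,.25),.06),
   heel(0,H0,np.array([.438,.283])+.052*np.array([-.126,-.992]),.03)]
assert all(inverse_kinematics(*w) is not None for w in L)
for w,v in zip(L,(.12,.15,.15,.15,.15)): move_l(w[0],v,w[1]); st()
hold(.2)
for n in("side","top"):
    im=get_image(n); np.savez(n+"5.npz",**{k:np.array(v) for k,v in im.items()}); cv2.imwrite(f"pics/{n}5.png",im["frame"])
    P=cloud(im); m=(im["depth"]>0)&(P[...,0]>.39)&(P[...,0]<.49)&(P[...,1]>.2)&(P[...,1]<.36); Q=P[m]
    f=np.array([-.126,-.992]); s=(Q[:,:2]-[.438,.283])@f; l=(Q[:,:2]-[.438,.283])@[.992,-.126]
    for z in np.arange(.02,.22,.012):
        k=(Q[:,2]>z)&(Q[:,2]<=z+.012)
        if k.sum()>5: print(n,"z%.3f n%d s %.4f..%.4f l %.4f..%.4f"%(z,k.sum(),*np.percentile(s[k],[2,98]),*np.percentile(l[k],[2,98])))
cv2.imwrite("pics/st5.png",np.hstack([cv2.imread("pics/side5.png")[0:300,80:400],im["frame"][180:480,60:380]]))
```

```text
t 17.6 p [0.5427 0.1795 0.0963] gap 0.0352 ff 30.0 F [-0.1  0.7 -1.3]
t 18.1 p [0.5427 0.2212 0.117 ] gap 0.0346 ff 30.0 F [ 0.4 -1.  -1.8]
t 18.7 p [0.5299 0.2474 0.1461] gap 0.0351 ff 30.0 F [ 0.3 -0.5 -1.5]
t 19.4 p [0.4819 0.2692 0.1378] gap 0.0351 ff 30.0 F [-0.5  0.1 -1.1]
t 20.1 p [0.4399 0.2872 0.0888] gap 0.0350 ff 30.0 F [-0.   0.5 -0.6]
side z0.032 n64 s -0.0228..0.0501 l -0.0162..0.0180
side z0.044 n80 s 0.0034..0.0498 l -0.0160..0.0179
side z0.056 n81 s 0.0241..0.0502 l -0.0158..0.0179
side z0.068 n90 s -0.0054..0.0503 l -0.0178..0.0214
side z0.080 n111 s -0.0057..0.0493 l -0.0217..0.0259
side z0.092 n146 s -0.0329..0.0495 l -0.0234..0.0284
side z0.104 n182 s -0.0713..0.0492 l -0.0343..0.0385
side z0.116 n218 s -0.0694..0.0492 l -0.0384..0.0402
side z0.128 n224 s -0.0659..0.0490 l -0.0395..0.0423
side z0.140 n220 s -0.0654..0.0500 l -0.0404..0.0410
side z0.152 n392 s -0.0713..0.0488 l -0.0512..0.0424
side z0.164 n229 s -0.0720..0.0488 l -0.0327..0.0391
side z0.176 n196 s -0.0586..0.0487 l -0.0142..0.0194
side z0.188 n208 s -0.0576..0.0488 l -0.0141..0.0194
side z0.200 n2
[... 165 characters left out ...]
2..0.0485 l -0.0150..0.0155
top z0.068 n81 s -0.0542..0.0485 l -0.0160..0.0151
top z0.080 n93 s -0.0542..0.0485 l -0.0159..0.0153
top z0.092 n161 s -0.0545..0.0484 l -0.0253..0.0256
top z0.104 n206 s -0.0545..0.0483 l -0.0268..0.0261
top z0.116 n283 s -0.0541..0.0484 l -0.0298..0.0293
top z0.128 n305 s -0.0626..0.0481 l -0.0406..0.0398
top z0.140 n127 s -0.0621..0.0485 l -0.0234..0.0365
top z0.152 n458 s -0.0733..0.0480 l -0.0534..0.0419
top z0.164 n219 s -0.0720..0.0481 l -0.0408..0.0404
top z0.176 n136 s -0.0543..0.0482 l -0.0160..0.0148
top z0.188 n135 s -0.0544..0.0483 l -0.0166..0.0147
top z0.200 n367 s -0.0553..0.0481 l -0.0176..0.0167
top z0.212 n13 s -0.0426..0.0488 l -0.0175..0.0166
```

View pics/st5.png

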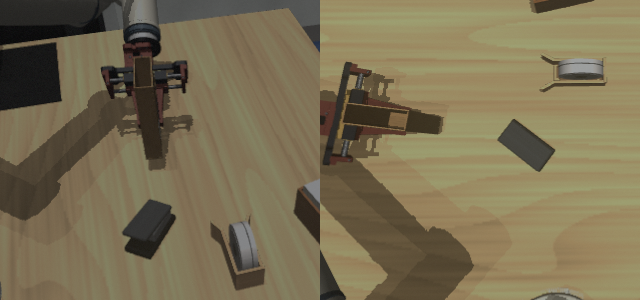

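The case is upright (side drift <1 mm over 150 mm) and empty, with its rim at ~0.21. The can stays in the trough at (580,70) in the right half. I'll lower it to contact and release.

Run:
```python
from h import *
p=np.array(state()["ee_pos"]); move_l(p-[0,0,.028],.1); hold(.1); f0=state()["ft_force"][2]; st()
for i in range(8):
    p=p if i else p-[0,0,.028]; p=p-[0,0,.0015]; move_l(p,.03); 
    if state()["ft_force"][2]>f0+2.5: break
st("contact",i); gripper_open(); st("open")
q=np.array(state()["ee_rot"]); z=R.from_quat(q[[1,2,3,0]]).as_matrix()[:,2]
move_l(np.array(state()["ee_pos"])-.12*z,.15); st()
move_l(np.array(state()["ee_pos"])+[0,0,.22],.35); st()
move_to([.40,.12,.40],[0,1,0,0]); st()
for n in("side","top"):
    im=get_image(n); np.savez(n+"6.npz",**{k:np.array(v) for k,v in im.items()}); cv2.imwrite(f"pics/{n}6.png",im["frame"])
    P=cloud(im); ok=im["depth"]>0
    m=ok&(P[...,0]>.38)&(P[...,0]<.5)&(P[...,1]>.2)&(P[...,1]<.37)&(P[...,2]>.02)&(P[...,2]<.2); Q=P[m]
    print(n,"case zmax",np.percentile(Q[:,2],98),[ (Q[k][:,:2].min(0).round(3),Q[k][:,:2].max(0).round(3)) for k in (Q[:,2]>.165,(Q[:,2]<.06))])
    hsv=cv2.cvtColor(im["frame"],cv2.COLOR_BGR2HSV)
    m=ok&(P[...,0]>.5)&(P[...,0]<.59)&(P[...,1]>-.11)&(P[...,1]<.03)&(P[...,2]>.055)&(P[...,2]<.12); Q=P[m]
    print("can",len(Q),Q.min(0).round(4),Q.max(0).round(4),"ymid",np.percentile(Q[:,1],[1,99]).mean())
    for z in np.arange(.055,.105,.01):
        s=Q[(Q[:,2]>z)&(Q[:,2]<=z+.01)]
        if len(s)>3: print("z%.3f n%d x %s y %s"%(z,len(s),np.percentile(s[:,0],[2,98]).round(4),np.percentile(s[:,1],[2,98]).round(4)))
```

```text
t 20.9 p [0.4393 0.2877 0.0614] gap 0.0350 ff 30.0 F [-0.4  0.2 -1. ]
contact 4 t 22.1 p [0.4394 0.2878 0.0556] gap 0.0353 ff 30.0 F [-0.5  0.2  5.3]
open t 23.1 p [0.4394 0.2877 0.054 ] gap 0.0879 ff 0.0 F [-0.  -0.1 -0.1]
t 24.0 p [0.4525 0.3913 0.112 ] gap 0.0879 ff 0.0 F [ 0.2 -0.3 -1. ]
t 24.9 p [0.4526 0.3911 0.3311] gap 0.0877 ff 0.0 F [ 0.4  0.2 -0.4]
t 26.3 p [0.4003 0.1202 0.3988] gap 0.0878 ff 0.0 F [0.7 0.1 0.2]
side case zmax 0.1748365205592738 [(array([0.416, 0.23 ]), array([0.464, 0.341])), (array([0.415, 0.231]), array([0.462, 0.334]))]
can 905 [ 0.5284 -0.0954  0.0554] [ 0.5585 -0.0044  0.0981] ymid -0.05427898114497164
z0.055 n120 x [0.5288 0.557 ] y [-0.095 -0.011]
z0.065 n153 x [0.5291 0.5576] y [-0.093  -0.0151]
z0.075 n179 x [0.5292 0.5574] y [-0.0874 -0.0162]
z0.085 n382 x [0.5299 0.5573] y [-0.079  -0.0226]
z0.095 n71 x [0.5304 0.5574] y [-0.0599 -0.0399]Traceback (most recent call last):
  File "<stdin>", line 15, in <module>
    return umr_minimum(a, axis, None, out, keepdims, initial, where)
ValueError: zero-size array to reduction operation minimum which has no identity
```

The case stands at rim height 0.175. The can is near upright in the trough, centre ≈(0.5433, -0.050), top ≈0.097 (nominal 0.096). I'll grip just its top 11 mm so that opening the fingers in the rack clears the neighbour.

```bash
cat >> h.py <<'E'
def down(phi):
    p=np.deg2rad(phi); y=np.array([np.cos(p),np.sin(p),0]); z=-UP
    q=R.from_matrix(np.stack([np.cross(y,z),y,z],1)).as_quat(); return [q[3],q[0],q[1],q[2]]
E
python3 - <<'E'
from h import *
j0=np.array(state()["joint_pos"])
best=None
for g in(.4,180.4):
    for r in(88.6,-91.4):
        a=inverse_kinematics([.5433,-.05,.093],down(g)); b=inverse_kinematics([.5108,-.3675,.27],down(r))
        if a is None or b is None: print(g,r,None); continue
        c=abs(a-j0).max()+abs(np.array(b)-a).max(); print(g,r,round(c,2),np.round(a,2),np.round(b,2))
        if best is None or c<best[0]: best=(c,g,r)
_,g,r=best
move_to([.5433,-.05,.20],down(g)); st()
move_l([.5433,-.05,.093],.12); st("at"); close(); st("closed")
if state()["finger_gap"]>.02:
    move_l([.5433,-.05,.12],.06); st()
    move_l([.5433,-.05,.27],.15); st()
    move_to([.5108,-.3685,.27],down(r)); hold(.3); st(r)
    im=get_image("side"); np.savez("side7.npz",**{k:np.array(v) for k,v in im.items()}); cv2.imwrite("pics/s7.png",im["frame"][120:480,160:560])
    P=cloud(im); m=(im["depth"]>0)&(P[...,0]>.44)&(P[...,0]<.58)&(P[...,1]>-.42)&(P[...,1]<-.33)&(P[...,2]>.12)&(P[...,2]<.262)
    Q=P[m]
    for z in np.arange(.15,.27,.01):
        s=Q[(Q[:,2]>z)&(Q[:,2]<=z+.01)]
        if len(s)>3: print("z%.3f n%d x %s y %s"%(z,len(s),np.percentile(s[:,0],[2,98]).round(4),np.percentile(s[:,1],[2,98]).round(4)))
E
```

```text
0.4 88.6 4.0 [-0.15 -0.04  1.61 -0.    1.57 -0.16] [-0.68  0.18  1.06 -0.    1.9  -2.22]
0.4 -91.4 3.02 [-0.15 -0.04  1.61 -0.    1.57 -0.16] [-0.68  0.18  1.06 -0.    1.9   0.92]
180.4 88.6 None
180.4 -91.4 None
t 28.1 p [ 0.5435 -0.0496  0.2004] gap 0.0879 ff 0.0 F [ 0.3 -0.7  0.6]
at t 29.1 p [ 0.5439 -0.0501  0.0941] gap 0.0880 ff 0.0 F [ 0.4  0.4 -0. ]
closed t 30.1 p [ 0.5432 -0.05    0.0929] gap 0.0276 ff 30.0 F [-0.2 -0.2 -0.3]
t 30.7 p [ 0.5434 -0.05    0.1203] gap 0.0277 ff 30.0 F [-0.5  0.2 -1.5]
t 31.8 p [ 0.543  -0.05    0.2687] gap 0.0279 ff 30.0 F [-0.5 -0.6 -1.9]
-91.4 t 33.4 p [ 0.5112 -0.3677  0.2703] gap 0.0274 ff 30.0 F [ 1.  -0.2 -1.8]
z0.180 n50 x [0.4912 0.5192] y [-0.3817 -0.3802]
z0.190 n99 x [0.4786 0.519 ] y [-0.382  -0.3799]
z0.200 n131 x [0.4717 0.5183] y [-0.382  -0.3798]
z0.210 n143 x [0.4673 0.5154] y [-0.3823 -0.3792]
z0.220 n166 x [0.4654 0.514 ] y [-0.3821 -0.3557]
z0.230 n236 x [0.4657 0.5103] y [-0.382  -0.3528]
z0.240 n265 x [0.4675 0.5064] y [-0.3813 -0.3523]
z0.250 n337 x [0.4712 0.4998] y [-0.3808 -0.3519]
z0.260 n83 x [0.4785 0.4998] y [-0.3803 -0.3528]
```

View pics/s7.png

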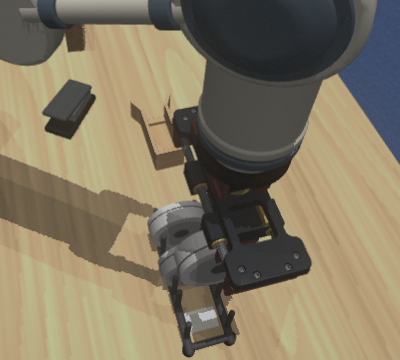

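The can hangs vertical from the gripper: face at y≈-0.381, left edge x≈0.465, so centre ≈(0.511, -0.3675, 0.227). That is 43 mm below the TCP, as expected, and above the empty bay at (205,320) in the crop. I'll lower it between the tines and release just above the seat.

Run:
```python
from h import *
move_l([.5108,-.3692,.175],.12); hold(.1); st()
for z in(.15,.13,.109):
    move_l([.5108,-.3692,z],.06); st()
    if np.abs(state()["ft_force"]).max()>12: raise SystemExit("contact")
hold(.2); gripper_open(); st("open"); hold(.3)
move_l([.5108,-.3692,.22],.15); move_to([.42,-.12,.40],down(-50)); hold(.3); st()
for n in("side","top"):
    im=get_image(n); cv2.imwrite(f"pics/{n}8.png",im["frame"]); P=cloud(im); ok=im["depth"]>0
    for nm,a,b in(("can",-.41,-.343),("n1",-.335,-.285),("n2",-.27,-.21)):
        m=ok&(P[...,0]>.45)&(P[...,0]<.58)&(P[...,1]>a)&(P[...,1]<b)&(P[...,2]>.083)&(P[...,2]<.13); Q=P[m]
        print(n,nm,len(Q),np.percentile(Q,[2,98],axis=0).round(4).tolist(), np.median(Q[Q[:,2]>.096],0).round(4))
cv2.imwrite("pics/st8.png",np.hstack([cv2.imread("pics/side8.png")[180:480,220:520],cv2.resize(im["frame"][215:315,370:520],None,fx=3,fy=3)]))
```

```text
t 34.5 p [ 0.5112 -0.3695  0.1765] gap 0.0281 ff 30.0 F [-1.1  0.1 -1.6]
t 35.0 p [ 0.5106 -0.3691  0.1495] gap 0.0275 ff 30.0 F [ 1.1  0.3 -1.3]
t 35.5 p [ 0.5106 -0.369   0.1294] gap 0.0277 ff 30.0 F [-0.2  0.1 -1.5]
t 36.0 p [ 0.5106 -0.369   0.1084] gap 0.0276 ff 30.0 F [ 1.1 -0.2 -1.7]
open t 37.2 p [ 0.5108 -0.3693  0.1091] gap 0.0876 ff 0.2 F [-0.6  0.4  0.3]
t 39.9 p [ 0.4202 -0.1205  0.3992] gap 0.0878 ff 0.0 F [ 0.6  0.2 -0.4]
side can 1387 [[0.4768, -0.3844, 0.0836], [0.5472, -0.3561, 0.1032]] [ 0.5109 -0.3705  0.1003]
side n1 1225 [[0.4778, -0.3176, 0.0836], [0.5485, -0.2888, 0.1035]] [ 0.512  -0.3035  0.1005]
side n2 1033 [[0.479, -0.2536, 0.0837], [0.5488, -0.2259, 0.1029]] [ 0.5136 -0.2397  0.0999]Traceback (most recent call last):
  File "<stdin>", line 12, in <module>
    return _quantile_unchecked(
        a, q, axis, out, overwrite_input, method, keepdims, weights)
    return _ureduce(a,
                    func=_quantile_ureduce_func,
    ...<5 lines>...
                    overwrite_input=overwrite_input,
                    method=method)
    r = func(a, **kwargs)
    result = _quantile(arr,
                       quantiles=q,
    ...<2 lines>...
                       out=out,
                       weights=wgt)
    slices_having_nans = np.isnan(arr[-1, ...])
                                  ~~~^^^^^^^^^
IndexError: index -1 is out of bounds for axis 0 with size 0
```

The side view shows the can level with its neighbours (top 0.103) at (0.511, -0.370), in the bay. The neighbours have not moved and the gripper is clear.

```bash
python3 -c "
from bench import *
print(job_done())"
```

```text
the job is handed in; nothing more can be done
None
```

I handed the job in at about 40 s: by the last camera measurements the can stands on edge in the vacant bay, the empty case is upright on the desk near where it started, and the neighbouring cans are where they were. The punch and card box were never approached but not re-measured, and the verdict was not shown.

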